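Replace a stripped knob on a bench transformer and set it to zero

TASK

The round knob on the bench transformer has a stripped bore and just spins: pull it off and put it in the scrap bin. Then fit the black pointer knob on the bare shaft, flat to flat and fully home, and with it turn the shaft until the pointer faces the raised rib on the panel; leave it there. Leave the screwdriver, the coil and the heat sink alone.

Things in the scene. Friction and masses are not known exactly. Their poses are not given: they have to be found in the camera images.
- transformer: Grey steel case of the bench transformer, fixed to the bench, 170 x 170 mm and 80 mm high, its flat dark operating panel on top. Origin under the centre of the case; z up; the shaft stands at the panel's centre, straight above the origin; +x points from the shaft towards the raised rib.
- zero_rib (a point): Top middle of the raised aluminium rib on the panel (the zero mark): a straight bar 30 mm long, 8 mm wide, 8 mm high, lying radially 49 to 79 mm from the shaft axis. The row of small dots round the shaft is only the scale.
- shaft (a joint): Angle of the transformer's shaft about the vertical, rad, growing anticlockwise seen from above. At 0 the flat of the shaft faces the rib (the transformer's +x); at a it faces the direction turned by a from it. It turns from -0.6 to 2.8 against a light friction (about 0.04 N m) and stays where it is left. It starts between 0.7 and 1.5.
- shaft_top (a point): Centre of the top of the steel shaft, on its axis, 22 mm above the panel. The shaft is D-shaped all the way up: a round of 20 mm diameter with one flat 4 mm from the axis, its top edge chamfered 1.5 mm. The point's x axis turns with the shaft and points out of the flat. The old knob hides the shaft at the start.
- old_knob: The old knob: a plain round grey drum, 52 mm diameter, 40 mm high, 60 g, sitting loosely over the shaft with its underside on the panel. Its bore is stripped round (23 mm, 24 mm deep), so it lifts straight off and spins freely. Origin at the centre of its underside, z up.
- new_knob: The replacement: a black pointer knob standing upright on the bench, 56 mm high, 60 g. A round hub 48 mm across, 28 mm high, carries a bar to pinch, 14 mm thick, from 28 to 56 mm height, reaching 24 mm behind the axis and 42 mm in front as the tapering pointer, which has a fine white line on top. Origin at the centre of the underside; z up; +x towards the pointer.
- bore (a point): Mouth of the new knob's bore, at the centre of its underside: D-shaped, 24 mm deep, 21.6 mm diameter, its flat 4.8 mm from the axis on the pointer's side. So the knob goes on only with the pointer facing the way the shaft's flat faces (within about 0.1 rad), and then turns the shaft. Fully home, the underside rests on the panel.
- pointer (a point): Tip of the new knob's pointer, 42 mm from the knob's axis, 42 mm above its underside.
- scrap_bin: Open square steel scrap bin, fixed to the bench, 150 x 150 mm outside, 55 mm high, walls 4 mm, empty. Origin under its centre.
- screwdriver: Bystander: a screwdriver lying on the bench beyond the transformer.
- coil: Bystander: a small copper coil on a steel core, 50 x 44 x 42 mm, standing beyond the transformer.
- heatsink: Bystander: a finned aluminium heat sink, 70 x 50 x 32 mm, on the robot's side of the transformer.
Things that resemble listed ones, but are neither listed nor needed, are in the scene too. What is shaped like the new_knob but green or purple is not meant.

How it is judged:
On the way, in this order (a step that is already met when the one before it is completed fails the run):
1. the old knob is off the shaft and let go inside the scrap bin (x of old_knob in the frame of scrap_bin between -0.075 and 0.075 m and y of old_knob in the frame of scrap_bin between -0.075 and 0.075 m and height (world z) of old_knob below 0.055 m and contact force between the fingers and old_knob below 0.1 N), for 0.2 s.
2. the new knob is keyed on the shaft, fully home, the pointer still away from the rib (horizontal distance between new_knob and shaft_top below 0.003 m and z of new_knob in the frame of transformer between 0.077 and 0.083 m and angle between new_knob's own z axis and vertical below 0.1 rad and angle between the x axis of new_knob and the x axis of shaft_top, either way round below 0.25 rad and angle between the x axis of new_knob and the x axis of transformer, either way round above 0.3 rad), for 0.1 s.
3. the shaft is turned with the new knob until the pointer faces the rib (horizontal distance between new_knob and shaft_top below 0.003 m and z of new_knob in the frame of transformer between 0.077 and 0.083 m and angle between new_knob's own z axis and vertical below 0.1 rad and angle between the x axis of new_knob and the x axis of shaft_top, either way round below 0.25 rad and angle between the x axis of new_knob and the x axis of transformer, either way round below 0.15 rad and x of pointer in the frame of transformer above 0.02 m), for 0.2 s.
At the end, for the whole second after the job is handed in: The old knob lies inside the scrap bin; the new knob is keyed on the shaft (axis within 3 mm, upright within 0.1 rad, underside within 3 mm of the panel, pointer within 0.25 rad of the shaft's flat) and its pointer faces the rib within 0.15 rad; both are at rest (all of step 3 and x of old_knob in the frame of scrap_bin between -0.075 and 0.075 m and y of old_knob in the frame of scrap_bin between -0.075 and 0.075 m and height (world z) of old_knob below 0.055 m and linear speed of new_knob below 0.02 m/s and linear speed of old_knob below 0.03 m/s and angular speed of new_knob below 0.2 rad/s); the robot touches nothing.
It fails at once if a bystander is disturbed: screwdriver, coil or heat sink moved by more than 30 mm (distance of any of screwdriver, coil, heatsink from where it was at the start of the episode above 0.03 m).
It also fails if it takes over 72 s, if anything falls off the work surface, if the arm or the gripper's body presses on something with over 40 N, if the wrist force passes 120 N, or if a joint passes its speed limit or range.

ROBOT

A 7-joint arm with a two-finger parallel gripper is mounted at the origin on the work surface. World frame = base frame: x ahead of the robot, y to its left, z up, the work surface at z = 0. Lengths are in m, angles in rad, forces in N, time in s.
With the tool pointing down it reaches from about 0.4 to 0.9 m from the base axis. Payload 5.5 kg.
Tool frame: the origin (TCP) lies at the very end of the fingers, on their centre line; the grasp point (between the pads) lies 19 mm behind it (r.grip_depth is the z of the grasp point in the tool frame, in m); z points along the fingers, y is the direction in which the jaws open and shut (so a half turn about z gives the same grasp; the last joint's range is limited). The gripper opens to 92 mm and grips with 3 to 60 N. Pads are 19 mm wide; open, the fingers measure 130 mm over their backs; the gripper's body (75 mm by 190 mm) begins 47 mm behind the grasp point.
Start: joints at [1.447, 0.501, -0.427, 1.55, 0.221, 1.138, -0.21], TCP at [0.245, -0.602, 0.227] pointing down, gripper open.
Joint ranges: [-2.88, 2.88], [-0.31, 2.03], [-1.54, 1.56], [0.2, 2.42], [-1.41, 4.55], [0.19, 2.02], [-2.57, 2.57]. Speed limits (rad/s): [2.57, 2.57, 3.14, 3.14, 3.14, 3.14, 3.14].

INTERFACE

Orientations are given as a unit quaternion [w, x, y, z].
In Python, from workcell import r, vision gives the robot as it stands. Calls block until the motion is done:
- r.reach(position, orientation): joint-space move of the TCP to a pose.
- r.line_to(position, orientation=None, vel=0.15, until_force=None): straight line of the TCP; orientation=None keeps the orientation; vel is the mean speed in m/s. With until_force (N) it stops when the force on the tool has changed by that much, and returns True; else False.
- r.goto_joints(angles): joint-space move.
- r.gripper_to(opening): finger opening in m; the grip force is fixed at half the most; returns when the fingers have stopped.
- r.hold(seconds).
- r.inverse_kinematics(position, orientation): joint angles nearest the present ones, or None.
- vision.snapshot(name): name is "side" or "top"; returns a dict with "image" (384x512x3 uint8, red, green, blue), "fx", "fy", "cx", "cy" (pixels), "eye" and "orientation" of the camera in the world. Camera axes: x right, y up, looking along -z (the intrinsics and any distortion apply to the point x, -y, -z); pixel columns grow to the right and rows downward; lengths in m; the calibration is good to about 2 mm. A picture is of the moment at which its call begins. There is no depth.
A pose or a line that the arm cannot do raises r.Unreachable and nothing moves.
- r.job_done(): hands the job in, once; it reports no verdict.
Readings, each from a call of its own:
- r.read_time(): time.
- r.read_joint_pos(): joint angles.
- r.read_qvel(): joint speeds.
- r.read_tau(): joint torques, N m.
- r.read_eef_pos(): TCP position.
- r.read_ee_rot(): TCP orientation.
- r.read_ft_force(): force on the tool from outside, world axes, zero at the start.
- r.read_wrist_torque(): the same for the moment, N m.
- r.read_finger_gap(): finger opening in m.
Only numpy, scipy, OpenCV 4.12 (cv2) and the standard library are available. Lean on these libraries where they do the work, as an engineer would, in place of code of your own. Each camera call takes 0.05 s, during which the arm holds its last target. There are 200 camera calls.

## Working session

There is one attempt and no reset: what is moved stays moved. The work goes in short steps, each a Python script; the robot and the scene stay as the last script left them, time stands still between calls to the robot, and variables do not carry over. Pictures are saved under pics/ and viewed, about 8 in all and at most 12, crops included, and the job is handed in when it is done.

```bash
ls; mkdir -p pics; cat > h.py <<'E'
import numpy as np, cv2, pickle
from scipy.spatial.transform import Rotation as R
def rot(s):
    w,x,y,z=s["orientation"]; return R.from_quat([x,y,z,w]).as_matrix()
def ray(s,u,v):
    d=np.array([(u-s["cx"])/s["fx"],-(v-s["cy"])/s["fy"],-1.]); return np.array(s["eye"]),rot(s)@d
def onz(s,u,v,z):
    e,d=ray(s,u,v); return e+d*(z-e[2])/d[2]
def proj(s,p):
    c=rot(s).T@(np.array(p)-s["eye"]); return s["cx"]-s["fx"]*c[0]/c[2], s["cy"]+s["fy"]*c[1]/c[2]
def tri(s1,p1,s2,p2):
    e1,d1=ray(s1,*p1);e2,d2=ray(s2,*p2)
    t=np.linalg.lstsq(np.stack([d1,-d2],1),e2-e1,rcond=None)[0]
    a,b=e1+t[0]*d1,e2+t[1]*d2
    return (a+b)/2,np.linalg.norm(a-b)
def save(n,im,f=1): cv2.imwrite("pics/"+n,cv2.resize(im[...,::-1],None,fx=f,fy=f,interpolation=cv2.INTER_CUBIC))
def down(yaw): # tool down, jaw (y) axis at yaw in world
    y=np.array([np.cos(yaw),np.sin(yaw),0]);z=np.array([0,0,-1.]);x=np.cross(y,z)
    q=R.from_matrix(np.stack([x,y,z],1)).as_quat(); return [q[3],q[0],q[1],q[2]]
E
python3 - <<'E'
from h import *
from workcell import r,vision
for n in("top","side"):
    s=vision.snapshot(n); pickle.dump(s,open(n+"0.pkl","wb")); save(n+"0.png",s["image"],1.5)
    print(n,{k:v for k,v in s.items() if k!="image"})
print(r.read_time(),r.read_eef_pos(),r.read_ee_rot(),r.grip_depth)
E
```

```text
pics
top {'fx': 487.976004034188, 'fy': 487.976004034188, 'cx': 256.9629049976827, 'cy': 188.45483286344182, 'eye': array([0.41562433, 0.06487657, 1.41225327]), 'orientation': array([-0.69653549, -0.03725487,  0.03386808,  0.71575369])}
side {'fx': 443.4838016261066, 'fy': 443.4838016261066, 'cx': 251.19979714097818, 'cy': 188.9029741637777, 'eye': array([0.23240774, 1.27112942, 0.81592368]), 'orientation': array([-0.09086973, -0.06464497,  0.49627647,  0.86097235])}
0.1 [ 0.24492521 -0.60140488  0.22577918] [-8.72999050e-04  9.81352401e-01  1.92215200e-01 -1.38801924e-04] -0.0188
```

View pics/top0.png

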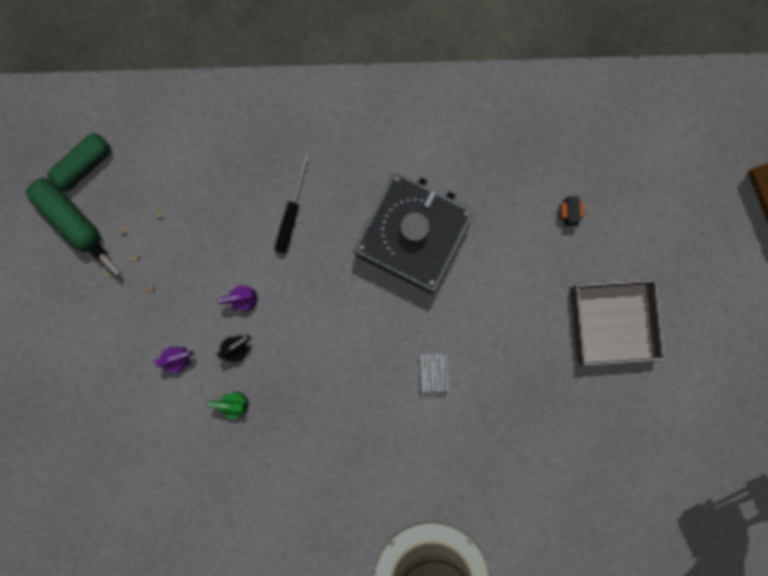

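View pics/side0.png

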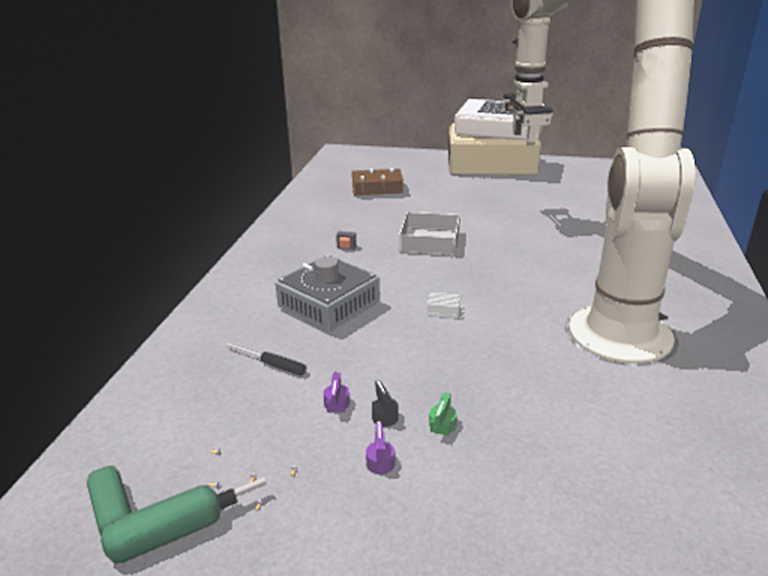

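Top view, in viewed pixels: old knob at (414,227), rib at (430,199), bin at (617,323). Candidates for the new knob are black (234,347), purple (240,298), purple (175,359) and green (230,405). By the description I choose black. The screwdriver (handle at 287,228) is also black, but it is a rod. Next I check this in a crop.

```bash
python3 - <<'E'
from h import *
t=pickle.load(open("top0.pkl","rb"));s=pickle.load(open("side0.pkl","rb"))
c=lambda im,u,v,w,h,f:cv2.resize(im[v:v+h,u:u+w],(400,300),interpolation=cv2.INTER_CUBIC)
A=np.hstack([c(t["image"],136,214,40,30,10),c(t["image"],230,110,100,75,4)])
B=np.hstack([c(s["image"],236,250,40,30,10),c(s["image"],180,160,80,60,5)])
im=np.vstack([A,B]); im=np.clip(255*(im/255.)**0.6,0,255).astype(np.uint8)
save("crop0.png",im)
E
```

```text
(no output)
```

View pics/crop0.png

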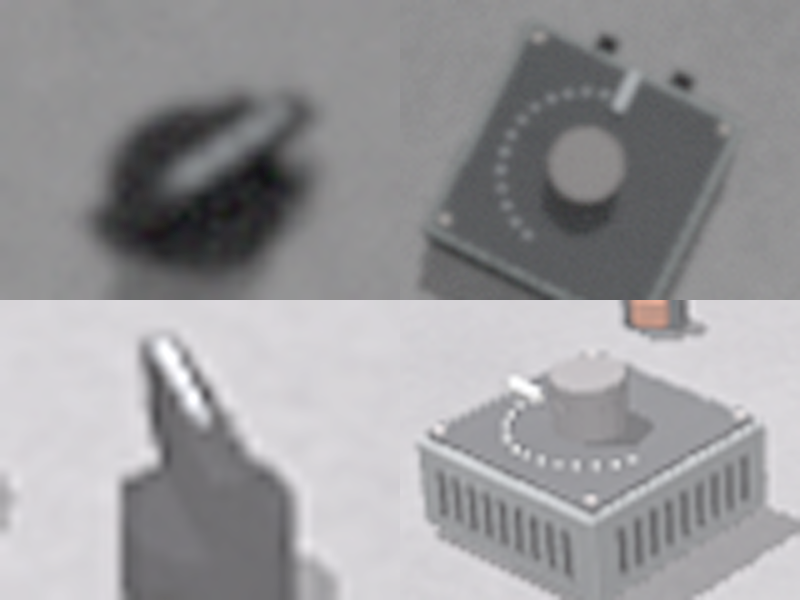

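The crop confirms the black pointer knob. Its white line runs toward image upper right, (165,190) to (285,110) in the crop. The transformer crop shows the drum top at (587,165) and the rib at (627,90). Next: numeric measurements.

```bash
python3 - <<'E'
from h import *
t=pickle.load(open("top0.pkl","rb"));s=pickle.load(open("side0.pkl","rb"))
def blob(S,u,v,w,h,lo=None,hi=None,near=None,f=8):
    g=cv2.cvtColor(S["image"],cv2.COLOR_RGB2GRAY)[v:v+h,u:u+w]
    g=cv2.resize(g,None,fx=f,fy=f,interpolation=cv2.INTER_CUBIC)
    m=((g>lo) if lo is not None else (g<hi)).astype(np.uint8)
    cs,_=cv2.findContours(m,cv2.RETR_EXTERNAL,cv2.CHAIN_APPROX_NONE)
    if near is not None: cs=[c for c in cs if cv2.pointPolygonTest(c,(float((near[0]-u+.5)*f),float((near[1]-v+.5)*f)),True)>-8]
    c=max(cs,key=cv2.contourArea)
    P=(c[:,0,:]+.5)/f-.5+[u,v]
    rc=cv2.minAreaRect(P.astype(np.float32)); return rc,P
g=cv2.cvtColor(t["image"],cv2.COLOR_RGB2GRAY)
print("vals knob",g[151,276],"panel",g[165,255],g[151,262],"rib",g[132,286],"black",g[228:236:2,150:168:2].tolist())
gs=cv2.cvtColor(s["image"],cv2.COLOR_RGB2GRAY)
print("side kn",gs[175,218],gs[182,218],"rib",gs[178:181,202:208].tolist(), gs[254:262,250:258].tolist())
ok=blob(t,262,136,30,26,lo=(int(g[151,276])+int(g[141,262]))//2,near=(276,151));print("old top",ok[0])
rib=blob(t,278,124,16,18,lo=75,near=(286,132));print("rib",rib[0])
ribs=blob(s,196,172,14,12,lo=215,near=(204,177));print("ribside",ribs[0])
ln=blob(t,146,220,24,18,lo=48,near=(160,228));print("line top",ln[0])
ls=blob(s,248,252,12,14,lo=180,near=(253,257));print("line side",ls[0])
hub=blob(t,140,218,32,28,hi=45,near=(155,234));print("black",hub[0])
print("tri old",tri(t,ok[0][0],s,(218,175)))
print("tri rib",tri(t,rib[0][0],s,ribs[0][0]))
print("tri line",tri(t,ln[0][0],s,ls[0][0]))
for n,c in(("a",(571.5,281)),("b",(658,282)),("c",(661,360)),("d",(577,367))): print(n,onz(t,c[0]/1.5,c[1]/1.5,.055))
E
```

```text
vals knob 94 panel 48 44 rib 132 black [[19, 18, 20, 47, 87, 70, 38, 46, 81], [19, 25, 71, 87, 55, 23, 8, 36, 59], [17, 40, 62, 39, 11, 9, 5, 13, 43], [16, 19, 19, 7, 11, 10, 11, 29, 59]]
side kn 166 107 rib [[135, 154, 201, 233, 243, 232], [111, 118, 116, 150, 204, 203], [119, 154, 161, 121, 153, 143]] [[110, 169, 243, 140, 163, 197, 194, 195], [84, 140, 253, 234, 98, 180, 199, 195], [90, 67, 186, 247, 114, 134, 207, 198], [120, 41, 110, 225, 241, 73, 166, 204], [140, 48, 71, 162, 232, 113, 95, 175], [143, 50, 61, 78, 190, 249, 48, 132], [138, 47, 61, 59, 153, 240, 119, 95], [167, 44, 60, 63, 87, 151, 169, 75]]
old top ((276.125, 150.375), (18.125, 18.375), 90.0)
rib ((287.1875, 130.5625), (14.0, 12.5), 90.0)
ribside ((204.38572692871094, 176.765625), (6.467013359069824, 2.348392963409424), 24.567171096801758)
line top ((157.5, 228.5), (17.875, 23.875), 90.0)
line side ((253.55914306640625, 257.09075927734375), (8.574552536010742, 1.7650141716003418), 59.93141555786133)
black ((155.8492431640625, 232.26010131835938), (20.060224533081055, 18.21692657470703), 9.039482116699219)
tri old (array([0.64750201, 0.01472667, 0.11389989]), np.float64(0.001953639450611124))
tri rib (array([ 0.70820164, -0.01866753,  0.08334074]), np.float64(0.0008974896608652374))
tri line (array([0.44981419, 0.3484285 , 0.05677879]), np.float64(0.0024660471673929986))
a [ 0.54635388 -0.27671335  0.055     ]
b [ 0.54006395 -0.43716113  0.055     ]
c [ 0.3958644  -0.43340796  0.055     ]
d [ 0.3872201  -0.27848248  0.055     ]
```

```bash
python3 - <<'E'
from h import *
t=pickle.load(open("top0.pkl","rb"));s=pickle.load(open("side0.pkl","rb"))
def wpca(S,u,v,w,h,lo,near):
    g=cv2.cvtColor(S["image"],cv2.COLOR_RGB2GRAY).astype(float)[v:v+h,u:u+w]
    n,l=cv2.connectedComponents((g>lo).astype(np.uint8))
    m=l==l[near[1]-v,near[0]-u]; W=np.where(m,g-lo,0); y,x=np.nonzero(m)
    P=np.stack([x+u,y+v],1); wt=W[y,x]; c=(P*wt[:,None]).sum(0)/wt.sum()
    d=np.linalg.svd((P-c)*np.sqrt(wt)[:,None])[2][0]; q=(P-c)@d
    return c,c+d*(q.min()-.3),c+d*(q.max()+.3),m.sum()
for n,S,a,z in(("rib t",t,(278,124,16,18,75,(286,132)),.088),("rib t",t,(278,124,16,18,95,(286,132)),.088),("rib s",s,(196,172,14,12,200,(204,176)),.088),
  ("ln t",t,(149,222,17,14,52,(158,230)),.056),("ln t",t,(149,222,17,14,62,(158,230)),.056),("ln s",s,(248,252,12,14,150,(253,257)),.056)):
    c,p,q,k=wpca(S,*a); A,B=onz(S,*p,z),onz(S,*q,z)
    print(n,k,c.round(2),p.round(1),q.round(1),onz(S,*c,z)[:2].round(4),A[:2].round(4),B[:2].round(4),np.degrees(np.arctan2(*(A-B)[1::-1])).round(1),np.linalg.norm(A-B).round(4))
g=cv2.cvtColor(t["image"],cv2.COLOR_RGB2GRAY)
print(g[220:246,143:172])
print("old at .12:",onz(t,276.1,150.4,.12),onz(s,218,175,.12))
for z in(0,.014,.028): print([proj(S,(.437,.362,z)) for S in(t,s)])
print(np.array([proj(t,onz(t,x,y,0)) for x,y in[(100,100)]]))
E
```

```text
rib t 97 [287.48 129.57] [291.2 122.7] [283.4 137. ] [ 0.7104 -0.0192] [ 0.7294 -0.0301] [ 0.6898 -0.0073] -29.9 0.0457
rib t 72 [287.   130.68] [291.3 122.7] [283.5 137.1] [ 0.7073 -0.0177] [ 0.7293 -0.0304] [ 0.6896 -0.0076] -29.9 0.0457
rib s 17 [204.17 176.74] [201.5 175.3] [207.6 178.6] [ 0.7055 -0.0105] [ 0.718  -0.0189] [6.898e-01 1.000e-04] -33.9 0.034
ln t 86 [156.32 224.41] [148.6 224. ] [165.2 224.9] [0.46   0.3515] [0.4617 0.373 ] [0.4581 0.3269] 85.5 0.0463<stdin>:8: RuntimeWarning: invalid value encountered in sqrt
Traceback (most recent call last):
numpy.linalg.LinAlgError: SVD did not converge
```

```bash
cat >> h.py <<'E'
def wrap(a): return (a+np.pi)%(2*np.pi)-np.pi
def pick(r,p,yaw):
    """down quaternion of the half-turn pair with the smaller last-joint angle"""
    o=[]
    for k in(0,np.pi):
        j=r.inverse_kinematics(p,down(yaw+k))
        if j is not None:o.append((abs(j[6]),k,j))
    if not o: raise RuntimeError("no ik")
    k=min(o,key=lambda x:x[0]);print("yaw+",k[1],np.round(k[2],2)); return down(yaw+k[1])
E
python3 - <<'E'
from h import *
from workcell import r,vision
x,y=.6475,.0140
q=pick(r,[x,y,.09],np.radians(61))
r.reach([x,y,.20],q); print(r.read_time())
r.line_to([x,y,.092],vel=.12,until_force=8); print(r.read_eef_pos(),r.read_ft_force())
g=r.gripper_to(0.03); print("gap",r.read_finger_gap(),r.read_ft_force(),r.read_time())
r.line_to([x,y,.19],vel=.12); print("gap",r.read_finger_gap(),r.read_ft_force(),r.read_time())
bx,by=.467,-.355
q2=pick(r,[bx,by,.19],np.radians(61))
r.reach([bx,by,.19],q2)
r.line_to([bx,by,.035],vel=.15); r.gripper_to(.07); r.line_to([bx,by,.16],vel=.2)
print(r.read_time())
t=vision.snapshot("top");s=vision.snapshot("side")
pickle.dump((t,s),open("s1.pkl","wb"))
c=lambda im,u,v,w,h:cv2.resize(im[v:v+h,u:u+w],(400,300),interpolation=cv2.INTER_CUBIC)
im=np.vstack([np.hstack([c(t["image"],370,180,80,60),c(t["image"],253,132,44,33)]),np.hstack([c(s["image"],250,130,80,60),c(s["image"],188,160,60,45)])])
save("s1.png",np.clip(255*(im/255.)**.6,0,255).astype(np.uint8))
E
```

```text
yaw+ 0 [ 0.63  0.91 -1.08  1.64  0.87  1.14  0.38]
2.7
[0.64818167 0.01432498 0.09290142] [ 0.29835417 -0.25615357  0.1712958 ]
gap 0.05127056713022007 [ 0.24704094 -1.02935585  1.13587299] 4.4667
gap 0.051521274679229324 [ 1.56717791 -0.06170569 -0.55870031] 5.4333
yaw+ 0 [ 1.46  0.75 -1.26  1.74  0.76  1.24  1.07]
9.4583
```

View pics/s1.png

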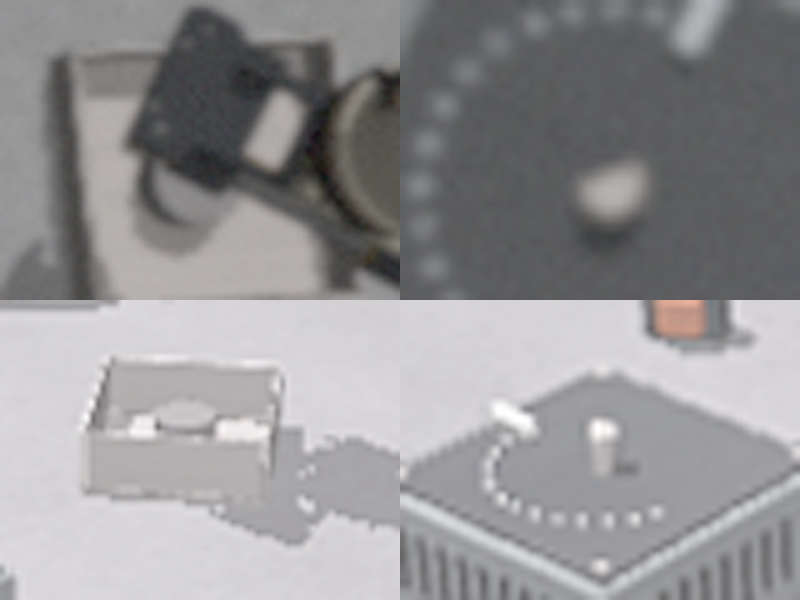

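Step 1 is done: the old knob lies in the bin (crop 190,200). The bare shaft shows at crop (612,188), with its flat facing up-left. Next I measure the shaft, the case axis and the new knob.

```bash
python3 - <<'E'
from h import *
t,s=pickle.load(open("s1.pkl","rb"))
gt=cv2.cvtColor(t["image"],cv2.COLOR_RGB2GRAY).astype(float);gs=cv2.cvtColor(s["image"],cv2.COLOR_RGB2GRAY).astype(float)
deg=lambda v:np.degrees(np.arctan2(v[1],v[0])).round(1)
# shaft, top view: weighted moments
u0,v0=270,146; g=gt[v0:v0+15,u0:u0+15]; print(g.astype(int))
bg=np.median(g); W=np.clip(g-bg-12,0,None); yy,xx=np.mgrid[v0:v0+15,u0:u0+15]
P=np.stack([onz(t,a,b,.102)[:2] for a,b in zip(xx.ravel(),yy.ravel())]); w=W.ravel()
c=(P*w[:,None]).sum(0)/w.sum(); C=((P-c)*w[:,None]).T@(P-c)/w.sum(); L,V=np.linalg.eigh(C)
n=V[:,0]*np.sign(V[0,0]); print("shaft D centroid",c.round(4),"normal deg",deg(n),"sd",np.sqrt(L).round(4),"axis",(c+n*.0022).round(4))
# side: shaft top patch
W=np.clip(gs-205,0,None); W[:178]=0;W[183:]=0;W[:,:214]=0;W[:,222:]=0
yy,xx=np.mgrid[:384,:512]; cs=((xx*W).sum()/W.sum(),(yy*W).sum()/W.sum()); ct=proj(t,[*c,.102])
print("side px",cs,"tri",tri(t,ct,s,cs))
# panel outline: dark case in top
m=(cv2.GaussianBlur(gt,(3,3),0)<58).astype(np.uint8); m[:,:225]=0;m[:,325:]=0;m[:110]=0;m[200:]=0
m=cv2.morphologyEx(m,cv2.MORPH_OPEN,np.ones((7,7))); k=max(cv2.findContours(m,0,1)[0],key=cv2.contourArea); rc=cv2.minAreaRect(k)
B=np.array([onz(t,*p,.08)[:2] for p in cv2.boxPoints(rc)]); print("panel",rc,B.mean(0).round(4),[deg(B[(i+1)%4]-B[i]) for i in range(4)],[np.linalg.norm(B[(i+1)%4]-B[i]).round(3) for i in range(4)])
# dots: bright local maxima on panel
# knob line top
a,b=np.array([152.5,233]),np.array([164.5,225]); Q=[]
for tt in np.linspace(-.25,1.25,25):
    p=a+(b-a)*tt; nn=np.array([b[1]-a[1],a[0]-b[0]]);nn/=np.linalg.norm(nn)
    o=np.linspace(-3,3,25); vals=cv2.remap(gt.astype(np.float32),(p[0]+o*nn[0]).astype(np.float32)[None],(p[1]+o*nn[1]).astype(np.float32)[None],1)[0]
    i=vals[6:19].argmax()+6; Q.append((tt,o[i],vals[i],min(vals[:i].min(),vals[i:].min())))
Q=np.array(Q); print(Q.round(2)[:, :3].tolist())
G=Q[(Q[:,0]>.05)&(Q[:,0]<.95)]; f=np.polyfit(G[:,0],G[:,1],1)
E2=[onz(t,*(a+(b-a)*tt+nn*np.polyval(f,tt)),.056)[:2] for tt in(0,1)]; print("line top",np.round(E2,4),deg(E2[1]-E2[0]))
e,fn=(251.4,253.4),(255.7,260.8); E3=[onz(s,*p,.056)[:2] for p in(fn,e)]; print("line side",np.round(E3,4),deg(E3[1]-E3[0]),np.linalg.norm(E3[1]-E3[0]))
# hub silhouette side view: row extents of dark
for v in range(262,286,2): x=np.nonzero(gs[v,236:280]<135)[0]+236; print(v,x.min() if len(x) else 0,x.max() if len(x) else 0,end=" | ")
for v in range(222,246,2): x=np.nonzero(gt[v,140:172]<36)[0]+140; print(v,x.min() if len(x) else 0,x.max() if len(x) else 0,end=" ; ")
E
```

```text
[[ 45  47  47  49  46  47  48  49  47  48  48  47  47  49  48]
 [ 43  44  48  46  46  44  49  44  46  49  47  47  46  49  46]
 [ 44  46  44  46  48  47  47  48  50  48  49  46  47  49  48]
 [ 46  45  47  46  46  47  51  59  64  60  52  50  48  49  49]
 [ 48  46  48  51  59  71  81  90  92  82  58  49  46  48  48]
 [ 48  46  59  72  88 105 119 123 116  96  64  51  46  47  46]
 [ 47  52  67  99 119 133 139 136 127  99  65  52  49  47  49]
 [ 47  51  67 101 127 137 141 137 119  88  62  49  44  47  46]
 [ 49  46  57  85 109 126 130 120  98  70  54  48  48  49  50]
 [ 48  42  45  56  75  93  94  85  65  52  50  47  48  47  49]
 [ 47  44  38  39  44  54  55  50  41  40  46  48  48  49  50]
 [ 45  45  39  30  29  32  33  31  36  42  47  47  48  50  48]
 [ 46  44  38  30  28  28  27  31  37  46  48  48  50  46  48]
 [ 45  44  43  38  32  33  35  40  42  44  47  48  48  47  47]
 [ 49  47  44  42  43  40  41  43  46  45  47  47  49  46  50]]
shaft D centroid [0.6448 0.0148] normal deg 18.9 sd [0.0035 0.0049] axis [0.6468 0.0155]
side px (np.float64(217.67948717948718), np.float64(178.948717948
[... 617 characters left out ...]
, 1.0, 89.03], [0.56, 0.75, 85.21], [0.62, 1.0, 81.75], [0.69, 0.75, 86.14], [0.75, 1.0, 88.74], [0.81, 0.75, 86.39], [0.88, 1.0, 82.02], [0.94, 1.25, 81.13], [1.0, 1.5, 74.28], [1.06, 1.5, 71.98], [1.12, 1.5, 81.52], [1.19, 1.5, 96.76], [1.25, 1.5, 105.13]]
line top [[0.4384 0.3635]
 [0.4601 0.3304]] -56.7
line side [[0.4422 0.3618]
 [0.4605 0.3331]] -57.5 0.034018725407287446
262 251 258 | 264 251 259 | 266 251 262 | 268 248 264 | 270 248 265 | 272 248 265 | 274 248 265 | 276 248 267 | 278 248 268 | 280 249 268 | 282 250 267 | 284 254 269 | 222 0 0 ; 224 0 0 ; 226 152 158 ; 228 149 163 ; 230 148 163 ; 232 148 165 ; 234 147 164 ; 236 146 163 ; 238 148 162 ; 240 152 159 ; 242 0 0 ; 244 0 0 ;
```

```bash
python3 - <<'E'
from h import *
from workcell import r
t,s=pickle.load(open("s1.pkl","rb"))
d=np.array([np.cos(np.radians(-57.2)),np.sin(np.radians(-57.2))]); p0=np.array([.4384,.3635])
for k in(-.006,-.003,0,.003,.006):
    p=p0+d*k; print(k,p.round(4),np.round(proj(s,[*p,.02]),1),np.round(proj(t,[*p,.0]),1),np.round(proj(t,[*(p+d*.042),.056]),1))
for k in(0,np.pi):
    for p,y in(((.438,.363,.031),33),((.647,.015,.11),109),((.647,.015,.11),62)):
        j=r.inverse_kinematics(p,down(np.radians(y)+k)); print(k,y,None if j is None else np.round(j,2))
print(r.read_time())
E
```

```text
-0.006 [0.4351 0.3685] [258.  273.1] [154.6 233.7] [162.9 225. ]
-0.003 [0.4368 0.366 ] [257.6 272.5] [155.5 233.1] [163.8 224.4]
0 [0.4384 0.3635] [257.2 271.8] [156.3 232.6] [164.7 223.8]
0.003 [0.44  0.361] [256.8 271.1] [157.2 232. ] [165.6 223.2]
0.006 [0.4417 0.3585] [256.4 270.4] [158.1 231.4] [166.5 222.6]
0 33 [-0.11  0.77 -0.84  1.87  0.75  0.85 -0.77]
0 109 [ 0.69  0.96 -1.21  1.63  0.95  1.24  1.17]
0 62 [ 0.63  0.88 -1.08  1.64  0.83  1.16  0.42]
3.141592653589793 33 [ 0.08  1.   -1.18  1.87  1.07  1.09  2.17]
3.141592653589793 109 [ 0.39  0.68 -0.65  1.64  0.47  0.98 -1.66]
3.141592653589793 62 [ 0.28  0.64 -0.49  1.65  0.35  0.94 -2.39]
9.5583
```

```bash
python3 - <<'E'
from h import *
from workcell import r,vision
x,y=.439,.3627
r.gripper_to(.066)
first=True
for a in(-7,73):
    q=pick(r,[x,y,.008],np.radians(a))
    if first: r.reach([x,y,.14],q); first=False
    else: r.line_to([x,y,.075],vel=.2); r.reach([x,y,.075],q)
    print("hit",r.line_to([x,y,.008],vel=.12,until_force=8)); r.hold(.1)
    p=r.read_eef_pos(); r.gripper_to(.035); print("at",p.round(4),"gap",r.read_finger_gap(),r.read_eef_pos().round(4),r.read_time())
    r.gripper_to(.066)
r.line_to([x,y,.08],vel=.2)
q=down(np.radians(32.8))
r.reach([x,y,.08],q)
s=vision.snapshot("side");pickle.dump(s,open("s2.pkl","wb"));save("s2.png",s["image"][235:295,220:300],6)
print(r.read_time(),r.read_joint_pos().round(2))
E
```

```text
yaw+ 0 [-0.18  0.77 -0.74  1.88  0.73  0.79 -1.44]
hit False
at [0.4396 0.3632 0.0089] gap 0.0503927421015871 [0.4392 0.3628 0.0084] 14.2
yaw+ 0 [-0.    0.92 -1.02  1.87  0.98  0.95 -0.22]
hit False
at [0.4394 0.3634 0.0089] gap 0.05119878975009024 [0.4394 0.363  0.0085] 17.525
19.225 [-0.02  0.75 -0.99  1.85  0.76  0.97 -0.77]
```

View pics/s2.png

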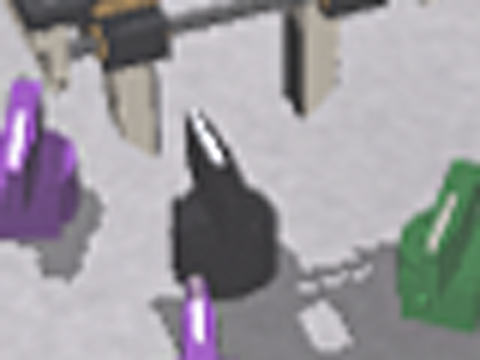

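The knob stands upright, hub centred at column ≈257.3 in the full side image, as predicted for (0.439, 0.363). The white line is intact. Next I pinch the bar and bring the knob above the shaft.

```bash
python3 - <<'E'
from h import *
from workcell import r,vision
x,y=.439,.3627
print("hit",r.line_to([x,y,.031],vel=.12,until_force=8)); r.gripper_to(0.0); print("gap",r.read_finger_gap(),r.read_eef_pos().round(4))
r.line_to([x,y,.20],vel=.2); print("gap",r.read_finger_gap(),r.read_time())
sx,sy=.6468,.0152; th=np.radians(19.3)
q=down(th+np.pi/2); r.reach([sx,sy,.20],q)
r.line_to([sx,sy,.146],vel=.15); r.hold(.2)
print(r.read_eef_pos().round(4),r.read_joint_pos().round(2),r.read_ft_force().round(2),r.read_time())
s=vision.snapshot("side");t=vision.snapshot("top");pickle.dump((t,s),open("s3.pkl","wb"));save("s3.png",s["image"][135:210,170:270],8)
E
```

```text
hit False
gap 0.013775952816837717 [0.439  0.3627 0.031 ]
gap 0.013627039667029427 21.6417
[0.6475 0.0156 0.1473] [ 0.72  0.97 -1.31  1.61  0.97  1.33  1.17] [ 0.4   0.14 -1.29] 23.9833
```

View pics/s3.png

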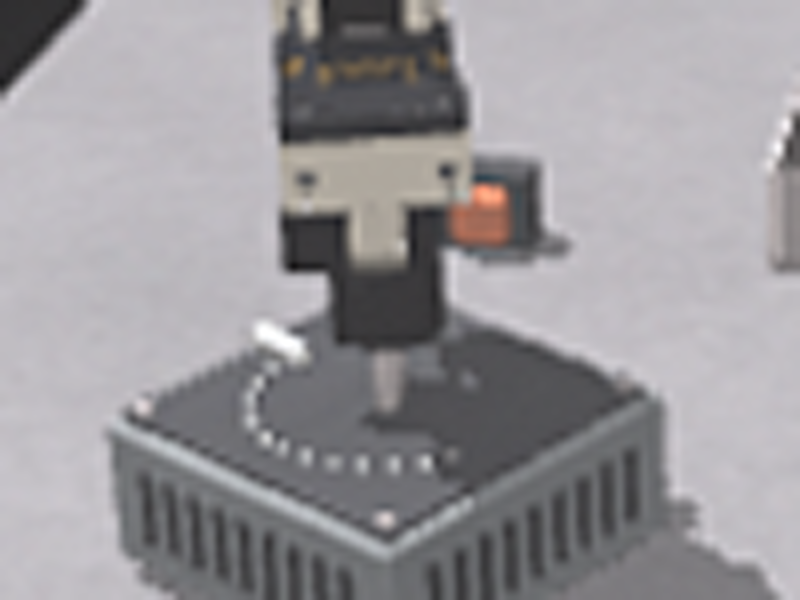

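```bash
python3 - <<'E'
from h import *
t,s=pickle.load(open("s3.pkl","rb")); s1=pickle.load(open("s1.pkl","rb"))[1]
g=cv2.cvtColor(s["image"],cv2.COLOR_RGB2GRAY); g1=cv2.cvtColor(s1["image"],cv2.COLOR_RGB2GRAY)
print("now",g[170:188,208:230]);print("before",g1[176:190,208:230])
print(s["eye"]-s1["eye"])
for p in((.6468,.0155),(.6475,.0156),(.649,.0162)): print(p,[np.round(proj(s,[*p,z]),2) for z in(.08,.102,.116)], [np.round(proj(s,[p[0]+k*.9*.001,p[1]+k*.31*.001,.09]),2) for k in(-10,4,24,-24)])
E
```

```text
now [[196 201 187  88  49  59  62  60  57  57  58  58  58  59  59  55  54 128
  202 192 190 190]
 [191 196 183 101  51  59  61  61  58  59  60  59  59  59  58  56  48 124
  205 194 191 192]
 [191 196 183 102  51  58  58  59  60  59  59  60  59  58  57  55  46 106
  189 198 192 192]
 [194 192 158  82  51  58  59  60  60  58  59  59  59  59  58  57  49  83
  144 170 190 199]
 [164 144 120  77  53  58  59  58  58  58  60  59  58  59  58  55  51  74
  117 125 148 172]
 [116 106 107  87  52  57  60  59  59  59  57  60  60  58  58  57  50  76
  119 112 112 125]
 [102 110 110  88  51  56  59  59  57  59  58  57  56  57  56  54  63  97
  122 113  92  92]
 [129 110 114  97  46  53  59  53  55  54  52  53  54  52  52  63  77  94
   99  93  79  79]
 [131 108 114 109  96 101 100  76  64  82  81  79  76  89 101 104 100  79
   79  81  82  81]
 [160 106 111 114 116 119 116 105 113 142 137 137 121 112 117 118 108  78
   81  82  83  82]
 [129 109 112 113 114 115 114 113 128 160 151 143 125 112 112 116 107  77
   80  81  80  81]
 [ 99 112 113 113 113 113 113 109 123 154 148 139 112 107 116 118 116  99
[... 1780 characters left out ...]
3 113 114 113]
 [110 111 110 112 110 109 110 111 111 112 111 111 111 112 112 112 112 112
  113 112 114 114]]
[0. 0. 0.]
(0.6468, 0.0155) [array([218.43, 183.87]), array([218.05, 178.2 ]), array([217.81, 174.54])] [array([221.06, 181.1 ]), array([217.14, 181.38]), array([211.51, 181.78]), array([224.99, 180.83])]
(0.6475, 0.0156) [array([218.22, 183.87]), array([217.85, 178.19]), array([217.6 , 174.53])] [array([220.86, 181.1 ]), array([216.93, 181.38]), array([211.31, 181.78]), array([224.78, 180.82])]
(0.649, 0.0162) [array([217.75, 183.92]), array([217.37, 178.24]), array([217.12, 174.58])] [array([220.38, 181.14]), array([216.45, 181.42]), array([210.83, 181.82]), array([224.31, 180.87])]
```

```bash
cat > dots.py <<'E'
from h import *
from scipy.optimize import least_squares
from scipy import ndimage
t,s=pickle.load(open("s1.pkl","rb")); s0=pickle.load(open("side0.pkl","rb"));t0=pickle.load(open("top0.pkl","rb"))
def dots(S,z,ax,thr,rr=(.036,.06)):
    g=cv2.cvtColor(S["image"],cv2.COLOR_RGB2GRAY).astype(float)
    bg=ndimage.median_filter(g,7); d=ndimage.gaussian_filter(g-bg,.6)
    mx=(d==ndimage.maximum_filter(d,3))&(d>thr); P=[]
    for v,u in zip(*np.nonzero(mx)):
        p=onz(S,u,v,z)[:2]
        if rr[0]<np.linalg.norm(p-ax)<rr[1]:
            w=np.clip(d[v-1:v+2,u-1:u+2],0,None); yy,xx=np.mgrid[-1:2,-1:2]
            P.append(onz(S,u+(xx*w).sum()/w.sum(),v+(yy*w).sum()/w.sum(),z)[:2])
    P=np.array(P); f=lambda q:np.hypot(*(P-q[:2]).T)-q[2]
    o=least_squares(f,[*ax,.047],loss="soft_l1",f_scale=.001); A=np.sort(np.degrees(np.arctan2(*(P-o.x[:2]).T[::-1])))
    return o.x,np.abs(o.fun),A,P
for n,S,th in(("top",t,6),("side",s,12)):
    x,e,A,P=dots(S,.080,np.array([.6468,.0155]),th); print(n,x.round(4),(e*1000).round(1),A.round(0)); print("   col at .08/.102",proj(S,[*x[:2],.08]),proj(S,[*x[:2],.102]))
g=cv2.cvtColor(s0["image"],cv2.COLOR_RGB2GRAY); print(g[176:188:2,206:232])
g=cv2.cvtColor(t0["image"],cv2.COLOR_RGB2GRAY); print(g[140:162:2,262:292])
E
python3 dots.py
```

```text
top [0.6473 0.0159 0.0575] [0.9 0.4 0.3 0.3 0.9 2.7 0.1 0.1 1.1 0.7 0.6 0.3 0.7 0.1] [-31. -15.  -4.   8.  21.  34.  46.  60.  72.  86.  97. 111. 124. 135.]
   col at .08/.102 (np.float64(275.38052792315966), np.float64(152.97024459060032)) (np.float64(275.6346184944608), np.float64(151.5725703167054))
side [0.6481 0.0178 0.058 ] [0.6 0.3 0.2 0.5 0.3 0.2 0.8 0.7] [-15.  -2.   9.  47.  58.  84. 122. 134.]
   col at .08/.102 (np.float64(217.87094846929625), np.float64(184.16547076633282)) (np.float64(217.48868690019282), np.float64(178.4822411790406))
[[122  91 100 107 130 168 173 170 169 167 167 169 169 170 172 167 154 139
   96  98 117 115 112 111 107 108]
 [243 232 131 105  98  99 111 118 133 133 131 131 129 124 116  98  95  92
   88  99 117 114 115 114 113 113]
 [153 143 129 107 105 109 101 102 104 105 106 107 106 106 104 101  95  89
   92  98 117 115 114 113 113 113]
 [111 112 114 112 103 103 109 101 104 105 106 108 107 105 101 103 101  94
   91  89  97 102 118 116 115 114]
 [112 111 112 111 106 101 104 104 106 106 107 108 108 108 105 104 103  94
   94  83  81  82  80  84 101 116]
[... 456 characters left out ...]
4 91 87 76 61
  50 48 47 48 48 47]
 [44 43 45 44 51 66 81 88 93 93 93 93 94 95 94 95 93 93 96 94 93 93 86 72
  57 48 45 48 48 47]
 [44 46 42 46 54 73 87 94 92 93 92 92 94 93 92 94 93 92 95 93 94 94 90 78
  59 52 49 47 48 49]
 [45 46 43 44 51 69 86 90 92 94 91 94 93 94 94 95 94 94 96 94 92 95 91 77
  61 46 47 46 45 46]
 [47 45 43 41 42 53 72 89 91 92 91 95 95 94 95 94 93 95 91 92 92 91 82 69
  53 47 47 46 47 49]
 [44 44 44 40 31 34 49 72 85 90 93 92 92 92 92 96 91 92 93 91 89 78 61 49
  46 48 46 46 47 45]
 [46 42 41 35 31 26 29 37 52 68 80 85 92 89 91 91 91 89 84 73 58 44 39 44
  46 48 45 47 46 47]
 [44 42 44 38 27 25 24 24 24 28 35 42 50 52 56 55 51 44 39 32 26 33 40 44
  45 45 45 47 47 48]]
```

Dot-circle fits put the shaft axis at (0.6473, 0.0159) in the top view and (0.6481, 0.0178) in the side view. In the side picture, with the hub at column 217.97, the held knob sits about 3 mm toward −x of the axis. I'll probe with light contact, starting from that correction.

```bash
cat > ins.py <<'E'
from h import *
from workcell import r,vision
c0=np.array([.6468,.0152]); e1=np.array([.95,.31]); e2=np.array([-.31,.95])
def tryat(a,b,thd,F=7):
    p=c0+e1*a/1000+e2*b/1000; q=down(np.radians(thd)+np.pi/2)
    r.line_to([*p,.139],q,vel=.08)
    h=r.line_to([*p,.112],vel=.04,until_force=F)
    z=r.read_eef_pos(); print((a,b,thd),"hit",h,z.round(4),r.read_ft_force().round(1),r.read_wrist_torque().round(2),round(r.read_time(),1),flush=True)
    return (not h) or z[2]<.126
E
python3 - <<'E'
from ins import *
for a,b in((3,-.5),(3,1.5),(1.5,0)):
    if tryat(a,b,19.3): print("IN");break
E
```

```text
(3, -0.5, 19.3) hit False [0.6504 0.0159 0.1118] [ 5.4  2.5 -3.1] [ 0.57 -1.36 -0.01] 25.2
IN
```

It slid straight in. Now I relieve the side force and seat it.

```bash
python3 - <<'E'
from ins import *
p=c0+e1*.003+e2*-.0005
for d in((.0006,.0003),(.0006,.0003)):
    p=p+d; r.line_to([*p,.1115],vel=.05); f=r.read_ft_force(); print(r.read_eef_pos().round(4),f.round(1),r.read_wrist_torque().round(2))
print(r.line_to([*p,.107],vel=.03,until_force=10)); print(r.read_eef_pos().round(4),r.read_ft_force().round(1),r.read_wrist_torque().round(2))
r.hold(.3); print(p,r.read_time())
s=vision.snapshot("side");pickle.dump(s,open("s4.pkl","wb"));save("s4.png",s["image"][135:210,170:270],8)
E
```

```text
[0.6504 0.016  0.1115] [ 2.9  0.6 -0.7] [ 0.43 -0.96 -0.03]
[0.6505 0.0161 0.1114] [1.6 0.3 0.6] [ 0.2  -0.36 -0.04]
True
[0.6507 0.0161 0.111 ] [-0.5  0.2  5.1] [0.01 0.06 0.01]
[0.651005 0.016255] 26.1667
```

View pics/s4.png

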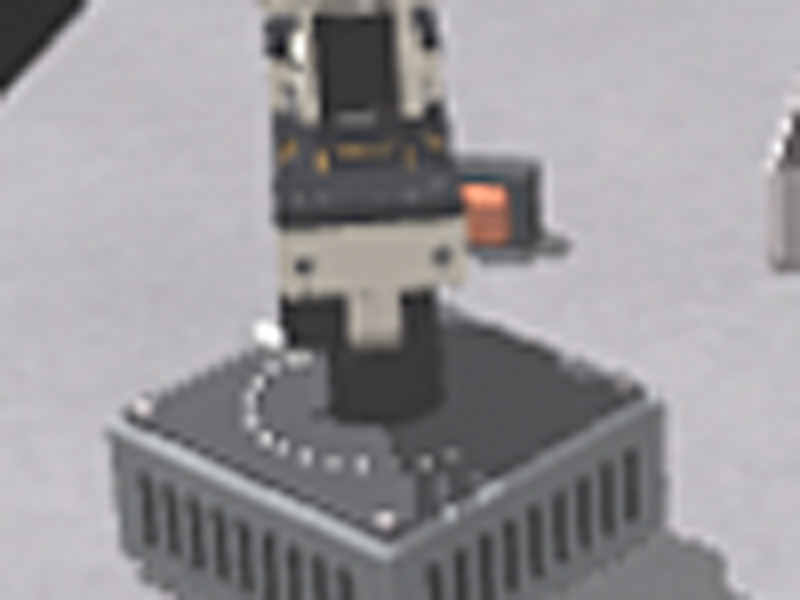

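Knob underside is on the panel (hub foot at crop (385,415)), seated at TCP z 0.111. Now I turn the shaft to the rib at about −28.4°.

```bash
python3 - <<'E'
from ins import *
p=[.651005,.016255,.1106]
for a in np.linspace(19.3,-28.4,6)[1:]:
    r.line_to(p,down(np.radians(a)+np.pi/2),vel=.05)
    print(round(a,1),r.read_eef_pos().round(4),r.read_ft_force().round(1),r.read_wrist_torque().round(2),r.read_time().__round__(1))
r.hold(.4)
w,x,y,z=r.read_ee_rot(); m=R.from_quat([x,y,z,w]).as_matrix(); print("jaw-90:",np.degrees(np.arctan2(m[1,1],m[0,1]))-90, "z",m[:,2].round(4))
t=vision.snapshot("top");s=vision.snapshot("side");pickle.dump((t,s),open("s5.pkl","wb"))
c=lambda im,u,v,w,h:cv2.resize(im[v:v+h,u:u+w],(400,300),interpolation=cv2.INTER_CUBIC)
im=np.hstack([c(t["image"],230,110,100,75),c(s["image"],170,135,100,75)]); save("s5.png",np.clip(255*(im/255.)**.6,0,255).astype(np.uint8))
E
```

```text
9.8 [0.6515 0.0163 0.111 ] [1.6 1.6 0.8] [ 0.26 -0.86 -0.04] 26.5
0.2 [0.6517 0.0158 0.111 ] [ 4.6 -1.1  1.2] [-0.02 -1.24  0.04] 26.9
-9.3 [0.6518 0.0153 0.111 ] [ 4.9 -1.5  1.9] [-0.38 -1.28 -0.  ] 27.2
-18.9 [0.6518 0.0148 0.111 ] [ 3.7 -2.8  1.7] [-0.62 -1.32 -0.05] 27.5
-28.4 [0.6517 0.0143 0.111 ] [ 4.3 -3.2  2.5] [-0.85 -1.17  0.03] 27.8
jaw-90: -28.226418579992185 z [ 9.0e-04 -2.5e-03 -1.0e+00]
```

View pics/s5.png

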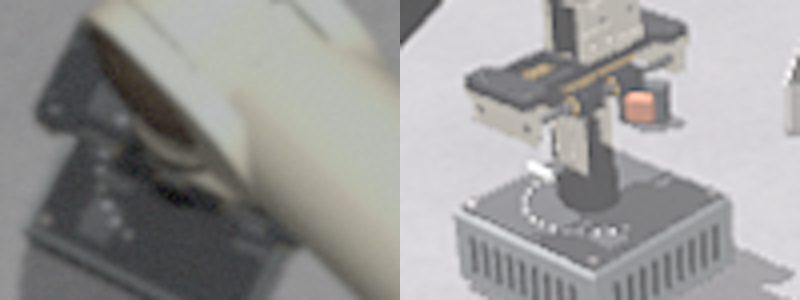

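Turned to −28.2° with light side forces. Release, lift away, look.

```bash
python3 - <<'E'
from ins import *
p=np.array([.651005,.016255,.1106])+[.0008,-.0012,0]
r.line_to(p,vel=.05); print(r.read_eef_pos().round(4),r.read_ft_force().round(1))
r.gripper_to(.06); r.line_to([*p[:2],.22],vel=.15)
q=pick(r,[.40,-.35,.25],np.radians(61)); r.reach([.40,-.35,.25],q)
t=vision.snapshot("top");s=vision.snapshot("side");pickle.dump((t,s),open("s6.pkl","wb")); print(r.read_time())
c=lambda im,u,v,w,h,W,H:cv2.resize(im[v:v+h,u:u+w],(W,H),interpolation=cv2.INTER_CUBIC)
im=np.vstack([np.hstack([c(t["image"],250,116,60,45,400,300),c(s["image"],185,155,60,45,400,300)]),np.hstack([c(t["image"],0,0,512,384,400,300),c(s["image"],0,0,512,384,400,300)])]); save("s6.png",np.clip(255*(im/255.)**.6,0,255).astype(np.uint8))
E
```

```text
[0.6518 0.0142 0.1109] [ 2.4 -3.3  5.5]
yaw+ 0 [ 1.69  0.66 -1.44  1.81  0.69  1.3   1.14]
32.0667
```

View pics/s6.png

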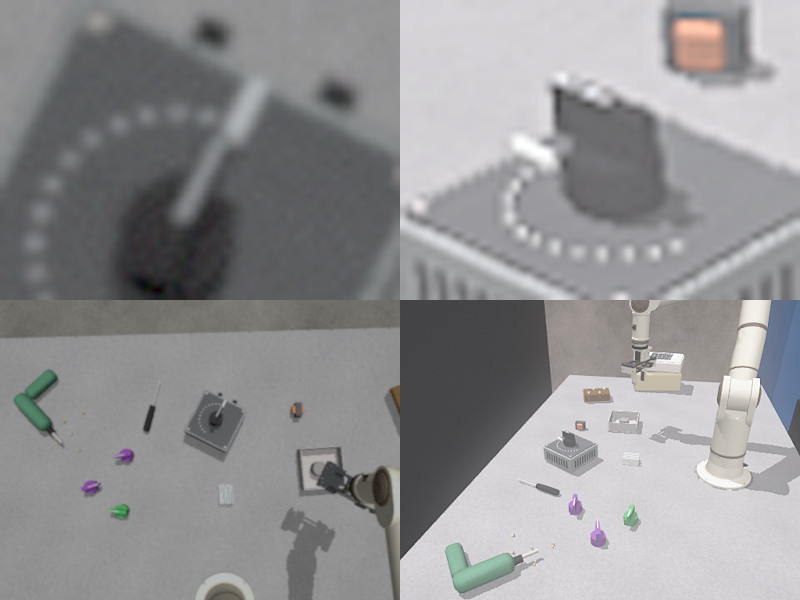

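The top crop shows the white line (182,215)→(222,135) at 26.6° and the rib (240,130)→(262,85) at 26°, so they are aligned. The hub is flat on the panel, the old knob is in the bin, and the bystanders are in place. Handing in.

```bash
python3 -c "
from workcell import r
r.hold(.3); print(r.read_qvel().round(3)); r.job_done(); print(r.read_time())"
```

```text
[ 0.006 -0.001  0.001  0.001 -0.001 -0.001  0.001]
the job is handed in; nothing more can be done
the job is handed in; nothing more can be done
```

The job is handed in, after about 32 s of the 72 s allowed. The interface gives no verdict, so what follows rests on my own last checks.

**What I did**
- I pulled the old knob off and let it go in the scrap bin.
- I centred the black pointer knob by squeezing its hub twice, then pinched its bar and fitted it on the shaft. It went in at the first try.
- I pressed it home until the force stopped it, with the fingertips at z = 0.111 m. That puts the underside at about 0.080 m, level with the panel.
- I turned it from +19.3° to −28.2° (world), then released it and moved the arm clear.

**Last checks**
- **Pointer:** in the final top view the white line lies about 0.6° off the rib's direction (26.6° against 26°). The limit is about 8.6°.
- **Seating and bin:** the hub stands flat on the panel, and the old knob is in the bin.
- **Bystanders:** the screwdriver, coil and heat sink look unmoved; I did not measure them.

**What disagreed**
- The cameras and the arm differed by 2–4 mm on the shaft axis. The top view gave x = 0.647 and the side view 0.648, but the knob seated with the arm reading 0.651.
- The hub squeezes read 50.4 and 51.2 mm against the stated 48 mm. I left this unexplained, as the fit worked.
- Side forces of 3–5 N remained during the turn, and about 4 N just before release.

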